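# Feel round a pot's rim before packing

## Task

Check the teal pot on the scale for chips before it is packed: touch its rim with the fingertips at the yellow dot, then run them lightly along the top of the rim, counter-clockwise as seen from above, all the way round and back to the dot, and take the hand away. Press gently, and do not lift, tip or push the pot out of place; leave everything else on the table alone.

Things in the scene. Friction and masses are not known exactly. Their poses are not given: they have to be found in the camera images.
- pot: The pot to check: open round teal crackle-glazed pot with dark blue rim, 2.2 kg, loose, upright on the scale. Origin: centre of its underside, z up, x from the axis towards the yellow dot. 110 mm high. The rim is a flat level ring, outer diameter 160 mm, inner 132 mm (14 mm wide), its top 110 mm above the origin; nothing rises above it.
- dot (a point): Centre of the yellow dot, 13 mm across, painted on the flat top of the pot's rim, 73 mm from the pot's axis, at the height of the rim's top.
- scale: Grey spring platform scale, base 210 x 190 mm, fixed to the table; origin on the table under its centre, x away from its display. Its sprung platform (steel, black rubber mat 150 mm square, top about 85 mm above the table) carries the pot in a grey locating ring 8 mm high (6 mm play; the pot can turn in it) and sinks under any further push on the pot.
- pan (a joint): How far the platform has sunk (m, down positive): about 0 (within 3 mm) with only the pot on it. It gives 1 mm for every 1.2 N of further push, straight down, rises again when released, and meets its stop at 0.022. 2 to 10 N (2 to 8 mm) is a light touch; beyond 0.017 (about 20 N) is too hard.
- tape_roll: Bystander beside the scale: amber tape roll lying flat, 96 mm across, 48 mm high; origin under its centre.
- cutter: Bystander beside the scale: orange box cutter lying flat, about 165 x 24 x 18 mm; origin under the middle of its handle.
- blue_pot: Bystander: small blue pot, 100 mm across, 85 mm high; origin under its centre.
- white_cup: Bystander: white cup, 80 mm across, 90 mm high; origin under its centre.
- small_box: Bystander: small white foam box with amber tape, 100 x 90 x 70 mm; origin under its centre.
- spray: Bystander: blue bottle with white cap, 60 mm across, 160 mm high; origin under its centre.
- saucer: Bystander: terracotta saucer, 110 mm across, 14 mm high; origin under its centre.
Things that resemble listed ones, but are neither listed nor needed, are in the scene too. Leave any purple look-alike of the pot alone.

How it is judged (in metres and radians):
On the way, in this order (a step that is already met when the one before it is completed fails the run):
1. the fingertips rest on the rim's top at the yellow dot (x of the grasp point in the frame of pot between 0.059 and 0.087 m and y of the grasp point in the frame of pot between -0.014 and 0.014 m and z of the grasp point in the frame of pot above 0.111 m and contact force between the fingers and pot above 0.3 N), for 0.1 s.
2. the fingertips touch the rim's top 40 degrees counter-clockwise from the dot (x of the grasp point in the frame of pot between 0.0419 and 0.0699 m and y of the grasp point in the frame of pot between 0.0329 and 0.0609 m and z of the grasp point in the frame of pot above 0.111 m and contact force between the fingers and pot above 0.3 N), for 0.02 s.
3. the fingertips touch the rim's top 80 degrees counter-clockwise from the dot (x of the grasp point in the frame of pot between -0.0013 and 0.0267 m and y of the grasp point in the frame of pot between 0.0579 and 0.0859 m and z of the grasp point in the frame of pot above 0.111 m and contact force between the fingers and pot above 0.3 N), for 0.02 s.
4. the fingertips touch the rim's top 120 degrees counter-clockwise from the dot (x of the grasp point in the frame of pot between -0.0505 and -0.0225 m and y of the grasp point in the frame of pot between 0.0492 and 0.0772 m and z of the grasp point in the frame of pot above 0.111 m and contact force between the fingers and pot above 0.3 N), for 0.02 s.
5. the fingertips touch the rim's top 160 degrees counter-clockwise from the dot (x of the grasp point in the frame of pot between -0.0826 and -0.0546 m and y of the grasp point in the frame of pot between 0.011 and 0.039 m and z of the grasp point in the frame of pot above 0.111 m and contact force between the fingers and pot above 0.3 N), for 0.02 s.
6. the fingertips touch the rim's top 200 degrees counter-clockwise from the dot (x of the grasp point in the frame of pot between -0.0826 and -0.0546 m and y of the grasp point in the frame of pot between -0.039 and -0.011 m and z of the grasp point in the frame of pot above 0.111 m and contact force between the fingers and pot above 0.3 N), for 0.02 s.
7. the fingertips touch the rim's top 240 degrees counter-clockwise from the dot (x of the grasp point in the frame of pot between -0.0505 and -0.0225 m and y of the grasp point in the frame of pot between -0.0772 and -0.0492 m and z of the grasp point in the frame of pot above 0.111 m and contact force between the fingers and pot above 0.3 N), for 0.02 s.
8. the fingertips touch the rim's top 280 degrees counter-clockwise from the dot (x of the grasp point in the frame of pot between -0.0013 and 0.0267 m and y of the grasp point in the frame of pot between -0.0859 and -0.0579 m and z of the grasp point in the frame of pot above 0.111 m and contact force between the fingers and pot above 0.3 N), for 0.02 s.
9. the fingertips touch the rim's top 320 degrees counter-clockwise from the dot (x of the grasp point in the frame of pot between 0.0419 and 0.0699 m and y of the grasp point in the frame of pot between -0.0609 and -0.0329 m and z of the grasp point in the frame of pot above 0.111 m and contact force between the fingers and pot above 0.3 N), for 0.02 s.
10. the fingertips touch the rim's top at the yellow dot again (all of step 1), for 0.02 s.
At the end, for the whole second after the job is handed in: Fingertips have touched the rim top at the dot, then every 40 degrees counter-clockwise and the dot again (within 14 mm). Pot upright (3 deg), at rest on the scale within 30 mm of its start, platform risen to within 6 mm of zero, other things within 25 mm of their places (distance of pot from where it was at the start of the episode below 0.03 m and angle between pot's own z axis and vertical below 0.06 rad and linear speed of pot below 0.02 m/s and value of joint pan below 0.006 m and contact force between pot and scale above 5 N and distance of each of tape_roll, cutter, blue_pot, white_cup, small_box, spray, saucer from where it was at the start of the episode below 0.025 m).
It fails at once if the pot is pressed so hard that the platform sinks more than 17 mm (about 20 N) (value of joint pan above 0.017 m).
It fails at once if the pot is lifted off (its underside rises to more than 97 mm above the table) (z of pot in the frame of scale above 0.097 m).
It fails at once if the pot is pushed or carried more than 30 mm from its place (distance of pot from where it was at the start of the episode above 0.03 m).
It fails at once if the pot is tipped by more than about 9 degrees (angle between pot's own z axis and vertical above 0.15 rad).
It fails at once if a bystander is moved by more than 25 mm (distance of any of tape_roll, cutter, blue_pot, white_cup, small_box, spray, saucer from where it was at the start of the episode above 0.025 m).
It also fails if it takes over 64 s, if anything falls off the work surface, if the arm or the gripper's body presses on something with over 40 N, if the wrist force passes 120 N, or if a joint passes its speed limit or range.

## Robot

A 7-joint arm with a two-finger parallel gripper is mounted at the origin on the work surface. World frame = base frame: x ahead of the robot, y to its left, z up, the work surface at z = 0. Lengths are in mm, angles in rad, forces in N, time in s.
With the tool pointing down it reaches from about 400 to 875 mm from the base axis. Payload 4.4 kg.
Tool frame: the origin (TCP) lies midway between the tips of the shut fingers; the grasp point (between the pads) lies ctrl.grip_depth behind it (ctrl.grip_depth is the distance from the TCP to the grasp point, in mm); z points along the fingers, y is the line along which they close (so a half turn about z gives the same grasp; the last joint's range is limited). The gripper opens to 85 mm and grips with 20 to 120 N. Pads are 22 mm wide; open, the fingers measure 114 mm over their backs; the gripper's body (76 mm by 85 mm) begins 54 mm behind the grasp point. The pads swing forward as they close: fully open they stand 13 mm farther back than shut.
Start: joints at [-1.406, 0.628, 0.038, 1.517, -0.027, 0.996, -0.02], TCP at [148.665, 632.785, 195.913] pointing down, gripper open.
Joint ranges: [-3.06, 3.06], [-0.37, 2.12], [-1.25, 1.32], [0.18, 2.47], [-1.1, 4.24], [0.23, 1.98], [-2.94, 2.94]. Speed limits (rad/s): [2.57, 2.57, 3.14, 3.14, 3.14, 3.14, 3.14].

## Interface

Orientations are given as [roll, pitch, yaw] about the fixed x, y, z axes, in that order (R = Rz(yaw) Ry(pitch) Rx(roll)).
In Python, from cell import ctrl gives the robot as it stands.
- The arm moves only by the tool carry_out, never from a script. Its argument "deltas" is one flat list of numbers, 7 for each row, row after row: the turn, a rotation vector about the tool's x, y, z in degrees, then the shift along the tool's x, y, z in m, then the closure, from -1 (fully open) to 1 (shut). In form: [wx, wy, wz, dx, dy, dz, claw, wx, wy, wz, dx, dy, dz, claw, ...]. A call has 1 to 12 rows; each row shifts and turns the commanded pose from where the row before left it, along the tool's axes as they then stand; what a row does not reach is not made up. A row lasts 1/8 s, in which the tool goes at most 62.5 mm and 10.7 degrees, less where a joint would pass 70% of its speed; a pose out of reach is approached as far as the arm can. A call with a gripper value outside its range is refused whole. The fingers move at their own pace and stop on an object; the grip force is fixed at half the most. Time passes only in rows, so rows that do not move let the fingers close. It gives the time, the measured TCP pose, the force, the opening and the grip force at its end, in the units of the state.
- ctrl.read_state(): the state, without advancing time (a new reading comes with each control period).
- ctrl.get_image(name): name is "side" or "top"; returns the picture (480x640x3 uint8, red, green, blue); there is no depth.
- ctrl.calibration(name): a dict with "mtx" (3x3 intrinsics, pixels), "R" (3x3) and "t" (3): a world point X has camera coordinates R X + t. Camera axes: x right, y down, z forward; pixel columns grow to the right and rows downward; lengths in mm; the calibration is good to about 2 mm. A picture is of the moment at which its call begins. calibration takes no time and is no camera call.
- ctrl.finish_job(): hands the job in; it is judged then, once.
The state is a dict: "clock": time; "qpos": joint angles; "qd": joint speeds; "tau": joint torques, N m; "eef_pos": TCP position; "tool_rot": TCP orientation; "force": force on the tool from outside, world axes, zero at the start; "torque": the same for the moment, N m; "width": finger opening in mm; "gripper_force": force on a finger pad.
Only numpy, scipy, OpenCV 4.12 (cv2) and the standard library are available. Lean on these libraries where they do the work, as an engineer would, in place of code of your own. Each camera call takes 0.05 s, during which the arm holds its last target. There are 200 camera calls.

## Working session

There is one attempt and no reset: what is moved stays moved. The work goes in short steps, Python scripts to look and compute and a tool call to move; the robot and the scene stay as the last step left them, time stands still between calls to the robot, and variables do not carry over. Pictures are saved under pics/ and viewed, at most 10 in all, crops included, and the job is handed in when it is done.

Besides the shell and the picture viewer there is one more tool, called after ">>>" as name(argument=value, ...), one argument or row to a line, values as JSON. carry_out: Moves the arm, as the interface text tells. Its arguments: {"type":"object","properties":{"deltas":{"type":"array"}},"required":["deltas"]}

```bash
mkdir -p pics
python3 - <<'E'
from cell import ctrl
import cv2
s=ctrl.read_state()
print(s, ctrl.grip_depth)
for n in("side","top"):
    cv2.imwrite(f"pics/{n}0.png",ctrl.get_image(n)[:,:,::-1]); c=ctrl.calibration(n); print(n,c)
E
```

```text
{'clock': 0.0, 'qpos': array([-1.40580902,  0.62935521,  0.03841717,  1.51838032, -0.02699089,
        0.99629588, -0.01998455]), 'qd': array([-0.00082754,  0.00069582, -0.00129971, -0.00115062, -0.00041139,
        0.00142814, -0.00050808]), 'tau': array([-4.64225595e-04, -5.63402081e+01,  1.22604545e+00, -1.93449157e+01,
        1.09489143e-02,  1.03272949e-02, -6.99481220e-06]), 'eef_pos': array([148.48468429, 632.09331486, 194.97888041]), 'tool_rot': array([-3.13967129e+00,  1.91740428e-05,  2.91084553e+00]), 'force': array([0.24446642, 0.5649346 , 0.38656477]), 'torque': array([-0.02736   ,  0.01651875, -0.02554952]), 'gripper_force': 0.0, 'width': 85.53532926740773} 18.700000000000003
side {'mtx': array([[482.26882521,   0.        , 321.65705313],
       [  0.        , 482.26882521, 231.53200758],
       [  0.        ,   0.        ,   1.        ]]), 'R': array([[ 0.99404103, -0.1087507 ,  0.00746413],
       [-0.0603604 , -0.6061584 , -0.7930502 ],
       [ 0.09076921,  0.7878739 , -0.60911056]]), 't': array([-556.29976189,  134.13798316, 1500.68812914])}
top {'mtx': array([[481.56189045,   0.        , 324.91808102],
       [  0.        , 481.56189045, 236.13416268],
       [  0.        ,   0.        ,   1.        ]]), 'R': array([[-0.02787083, -0.99954282, -0.01172063],
       [-0.99129614,  0.02914631, -0.12838404],
       [ 0.12866695,  0.00804044, -0.99165527]]), 't': array([  44.36657134,  542.50310418, 1345.83757582])}
```

View pics/top0.png

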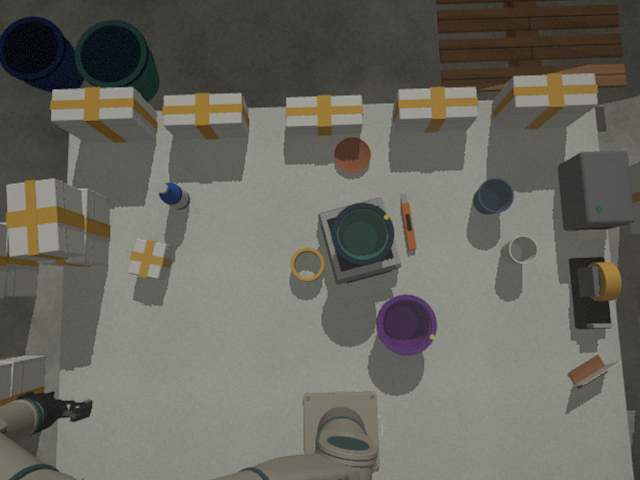

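View pics/side0.png

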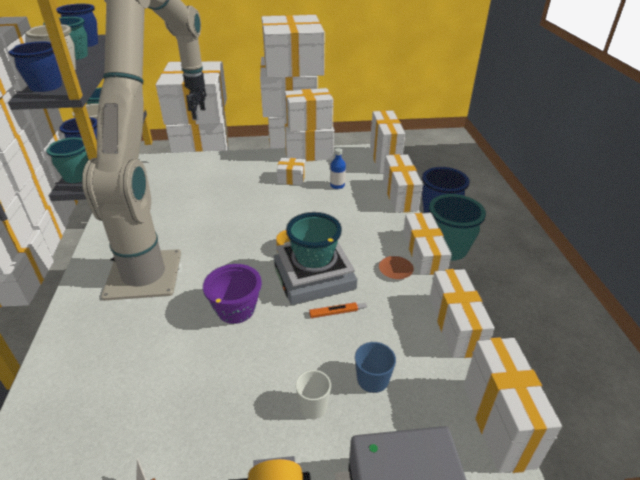

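Top view: the teal pot with the dark rim is on the scale at about (363,234), with a yellow dot at (388,217). A purple look-alike stands on the table at (406,325). The pot on the scale is the one meant. In the side view it is at (314,235), dot at (331,240). Next I measure the rim and dot, and make the confirming crop.

```bash
cat > h.py <<'E'
import numpy as np, cv2
from cell import ctrl
def ray(n,uv,z):
    c=ctrl.calibration(n); K,R,t=c["mtx"],c["R"],c["t"]
    d=R.T@np.linalg.inv(K)@np.array([uv[0],uv[1],1.]); o=-R.T@t
    return o+d*(z-o[2])/d[2]
def proj(n,X):
    c=ctrl.calibration(n); p=c["mtx"]@(c["R"]@np.array(X,float)+c["t"]); return p[:2]/p[2]
def dot(n,img,roi):
    x0,y0,x1,y1=roi; hsv=cv2.cvtColor(img,cv2.COLOR_RGB2HSV)[y0:y1,x0:x1]
    m=cv2.inRange(hsv,(18,110,90),(38,255,255)); M=cv2.moments(m,True)
    return (M["m10"]/M["m00"]+x0,M["m01"]/M["m00"]+y0),M["m00"]
def tri(ua,ub):
    P=[ctrl.calibration(n)["mtx"]@np.c_[ctrl.calibration(n)["R"],ctrl.calibration(n)["t"]] for n in("top","side")]
    X=cv2.triangulatePoints(P[0],P[1],np.array(ua,float).reshape(2,1),np.array(ub,float).reshape(2,1)); return (X[:3]/X[3]).ravel()
E
python3 - <<'E'
from h import *
I={n:cv2.imread(f"pics/{n}0.png")[:,:,::-1].copy() for n in("top","side")}
dt,a=dot("top",I["top"],(378,207,398,227)); ds,b=dot("side",I["side"],(322,232,340,248))
print(dt,a,ds,b,"tri",tri(dt,ds),ray("top",dt,195),ray("side",ds,195))
ell={}
for n,(x0,y0,x1,y1) in {"top":(325,195,402,275),"side":(280,205,350,275)}.items():
    hsv=cv2.cvtColor(I[n],cv2.COLOR_RGB2HSV)[y0:y1,x0:x1]
    m=cv2.inRange(hsv,(75,70,0),(125,255,255)); m=cv2.morphologyEx(m,cv2.MORPH_OPEN,np.ones((3,3)))
    cs,_=cv2.findContours(m,0,1); c=max(cs,key=cv2.contourArea); h=cv2.convexHull(c).reshape(-1,2)+[x0,y0]
    print(n,cv2.fitEllipse(h.astype(np.float32)))
    if n=="top":
        W=np.array([ray(n,p,195)[:2] for p in h]); A=np.c_[2*W,np.ones(len(W))]; s=np.linalg.lstsq(A,(W**2).sum(1),rcond=None)[0]
        print("circle",s[:2],np.sqrt(s[2]+s[:2]@s[:2]))
    v=cv2.resize(I[n][y0-10:y1+10,x0-10:x1+10],None,fx=5,fy=5,interpolation=cv2.INTER_CUBIC)
    cv2.drawContours(v,[((h-[x0-10,y0-10])*5).astype(int).reshape(-1,1,2)],-1,(255,0,0),1)
    ell[n]=cv2.resize(v,(400,450))
cv2.imwrite("pics/crop.png",np.hstack([ell["top"],ell["side"]])[:,:,::-1])
E
```

```text
(385.8695652173913, 216.7826086956522) 23.0 (330.0, 239.5) 16.0 tri [ 567.42743107 -128.59784561  196.5551487 ] [ 567.86337083 -128.7894243   195.        ] [ 567.51865795 -126.69322029  195.        ]
top ((363.7266845703125, 248.16592407226562), (27.73065185546875, 42.611324310302734), 72.52049255371094)
circle [507.54967442 -66.40252478] 56.038239390747044
side ((314.08148193359375, 238.46682739257812), (55.27067184448242, 57.090721130371094), 117.41038513183594)
```

View pics/crop.png

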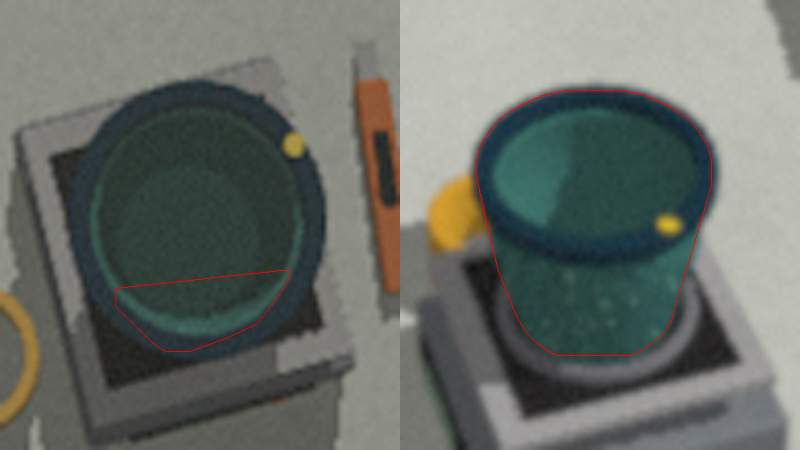

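The crop confirms it: teal pot, dark blue rim, yellow dot at upper right, seated in the ring on the scale. The first mask missed the dark rim, so I segment it by its bluer hue.

Run:
```python
from h import *
I={n:cv2.imread(f"pics/{n}0.png")[:,:,::-1].copy() for n in("top","side")}
for n,(x0,y0,x1,y1) in {"top":(325,195,400,272),"side":(280,205,350,275)}.items():
    im=I[n][y0:y1,x0:x1].astype(int); 
    m=((im[...,2]-im[...,0]>18)&(im[...,2]-im[...,1]>4)).astype(np.uint8)
    m=cv2.morphologyEx(m,cv2.MORPH_OPEN,np.ones((2,2)))
    cs,_=cv2.findContours(m,0,1); c=max(cs,key=cv2.contourArea); h=cv2.convexHull(c).reshape(-1,2)+[x0,y0]
    print(n,m.sum(),cv2.fitEllipse(h.astype(np.float32)))
    for z in(192,195,198):
        W=np.array([ray(n,p,z)[:2] for p in h]); A=np.c_[2*W,np.ones(len(W))]; s=np.linalg.lstsq(A,(W**2).sum(1),rcond=None)[0]
        r=np.linalg.norm(W-s[:2],axis=1);print(z,"circle",s[:2],r.mean(),r.std())
print(proj("top",[525,-85,195]))
print("tape",tri((307.5,264),(282,240)))
```

```text
Traceback (most recent call last):
ValueError: max() iterable argument is empty
```

Run:
```python
from h import *
I={n:cv2.imread(f"pics/{n}0.png")[:,:,::-1].copy() for n in("top","side")}
print(I["top"][234,330:398:2].tolist())
for n,(x0,y0,x1,y1) in {"top":(325,195,400,272),"side":(280,205,350,275)}.items():
    im=I[n][y0:y1,x0:x1].astype(int) 
    m=((im[...,2]-im[...,0]>10)&(im[...,2]>=im[...,1]+2)).astype(np.uint8)
    c=cv2.findNonZero(m); h=cv2.convexHull(c).reshape(-1,2)+[x0,y0]
    print(n,m.sum(),cv2.fitEllipse(h.astype(np.float32)))
    for z in(192,195,198):
        W=np.array([ray(n,p,z)[:2] for p in h]); A=np.c_[2*W,np.ones(len(W))]; s=np.linalg.lstsq(A,(W**2).sum(1),rcond=None)[0]
        r=np.linalg.norm(W-s[:2],axis=1);print(z,"circle",s[:2],r.mean(),r.std())
```

```text
[[104, 102, 98], [41, 50, 55], [43, 57, 57], [46, 61, 62], [56, 78, 70], [41, 53, 47], [44, 58, 51], [48, 62, 56], [51, 67, 60], [48, 64, 58], [47, 65, 58], [50, 63, 56], [48, 63, 60], [45, 61, 55], [44, 61, 56], [48, 63, 58], [49, 65, 59], [48, 62, 56], [47, 64, 58], [46, 64, 59], [46, 61, 55], [51, 68, 61], [44, 62, 55], [43, 59, 53], [41, 51, 46], [42, 54, 50], [43, 56, 51], [46, 57, 52], [45, 61, 58], [57, 73, 71], [42, 54, 58], [45, 55, 59], [124, 124, 116], [137, 139, 130]]
top 773 ((362.39129638671875, 233.4449920654297), (61.21748352050781, 61.89799880981445), 129.6973114013672)
192 circle [527.93293295 -67.72584441] 78.47159492366623 0.37230458787690945
195 circle [527.53200145 -67.51449691] 78.27748253143898 0.3713836312650253
198 circle [527.13106995 -67.3031494 ] 78.08337013921175 0.37046267465314997
side 648 ((313.40869140625, 237.1871337890625), (53.57099151611328, 56.92258834838867), 78.1701889038086)
192 circle [523.1314308  -97.67873069] 98.59869457923142 13.727456868649693
195 circle [ 522.77736712 -101.51194117] 98.24343322715208 13.677995413723904
198 circle [ 522.42330344 -105.34515165] 97.88817187507442 13.628533958798279
```

>>> carry_out(
  deltas=[0, 0, 0, 0, 0, -0.03, 1, 0, 0, 0, 0, 0, -0.03, 1, 0, 0, 0, 0, 0, -0.03, 1, 0, 0, 0, -0.0335, -0.0371, 0, 1, 0, 0, 0, -0.0335, -0.0371, 0, 1, 0, 0, 0, -0.0335, -0.0371, 0, 1, 0, 0, 0, -0.0335, -0.0371, 0, 1],
)

```text
clock: 0.98
eef_pos: [245.8, 455.9, 285.6]
tool_rot: [-3.141, 0.0, 2.911]
force: [1.3, 0.2, -0.5]
width: 0.1
gripper_force: 0.0
```

```bash
cat >> h.py <<'E'
from scipy.spatial.transform import Rotation as Ro
def show(*targets):
    s=ctrl.read_state(); R=Ro.from_euler("xyz",s["tool_rot"]).as_matrix()
    print("t %.2f"%s["clock"],"p",s["eef_pos"].round(1),"rot",s["tool_rot"].round(4),"F",s["force"].round(2),"q",s["qpos"].round(2),"w",round(s["width"],1))
    p=s["eef_pos"]
    for T in targets:
        print(T,"-> tool delta mm",(R.T@(np.array(T)-p)).round(1)); p=np.array(T)
E
python3 -c "
from h import *
show([567.6,-128,285])"
```

```text
t 0.97 p [245.8 455.9 285.6] rot [-3.141   0.      2.9108] F [ 1.28  0.22 -0.5 ] q [-1.18  0.34  0.07  1.76 -0.03  1.04  0.24] w 0.1
[567.6, -128, 285] -> tool delta mm [-446.9 -494.8    0.9]
```

>>> carry_out(
  deltas=[0, 0, 0, -0.037, -0.041, 0, 1, 0, 0, 0, -0.037, -0.041, 0, 1, 0, 0, 0, -0.037, -0.041, 0, 1, 0, 0, 0, -0.037, -0.041, 0, 1, 0, 0, 0, -0.037, -0.041, 0, 1, 0, 0, 0, -0.037, -0.041, 0, 1, 0, 0, 0, -0.037, -0.041, 0, 1, 0, 0, 0, -0.037, -0.041, 0, 1, 0, 0, 0, -0.037, -0.041, 0, 1, 0, 0, 0, -0.037, -0.041, 0, 1, 0, 0, 0, -0.037, -0.041, 0, 1, 0, 0, 0, -0.037, -0.041, 0, 1],
)

```text
clock: 2.48
eef_pos: [565.3, -124.2, 285.5]
tool_rot: [3.141, -0.001, 2.911]
force: [0.3, 0.6, 0.9]
width: 0.2
gripper_force: 0.0
```

```bash
python3 -c "
from h import *
show([567.6,-128,210])"
```

```text
t 2.48 p [ 565.3 -124.2  285.5] rot [ 3.1413e+00 -7.0000e-04  2.9112e+00] F [0.34 0.62 0.93] q [-0.06  0.45  0.34  1.61 -0.17  1.11  1.67] w 0.2
[567.6, -128, 210] -> tool delta mm [-3.1 -3.2 75.5]
```

>>> carry_out(
  deltas=[0, 0, 0, -0.001, -0.001, 0.025, 1, 0, 0, 0, -0.001, -0.001, 0.025, 1, 0, 0, 0, 0, 0, 0.02, 1, 0, 0, 0, 0, 0, 0.005, 1, 0, 0, 0, 0, 0, 0, 1, 0, 0, 0, 0, 0, 0, 1],
)

```text
clock: 3.22
eef_pos: [566.9, -125.4, 211.8]
tool_rot: [3.142, 0.002, 2.911]
force: [-0.7, -0.5, -0.0]
width: 0.3
gripper_force: 0.0
```

Run:
```python
from h import *
show([567.6,-128,200])
v=[]
for n,(x,y) in {"top":(375,215),"side":(325,225)}.items():
    I=ctrl.get_image(n); v.append(cv2.resize(I[y-50:y+50,x-40:x+40],(400,500),interpolation=cv2.INTER_CUBIC))
cv2.imwrite("pics/near.png",np.hstack(v)[:,:,::-1])
show()
```

```text
t 3.23 p [ 566.9 -125.4  211.8] rot [3.1415e+00 1.6000e-03 2.9109e+00] F [-0.66 -0.51 -0.03] q [-0.04  0.53  0.32  1.71 -0.2   0.94  1.7 ] w 0.3
[567.6, -128, 200] -> tool delta mm [-1.2 -2.4 11.8]
t 3.33 p [ 566.8 -125.4  211.7] rot [3.1415e+00 1.5000e-03 2.9109e+00] F [-0.21  0.39 -0.67] q [-0.04  0.53  0.32  1.71 -0.2   0.94  1.7 ] w -0.2
```

View pics/near.png

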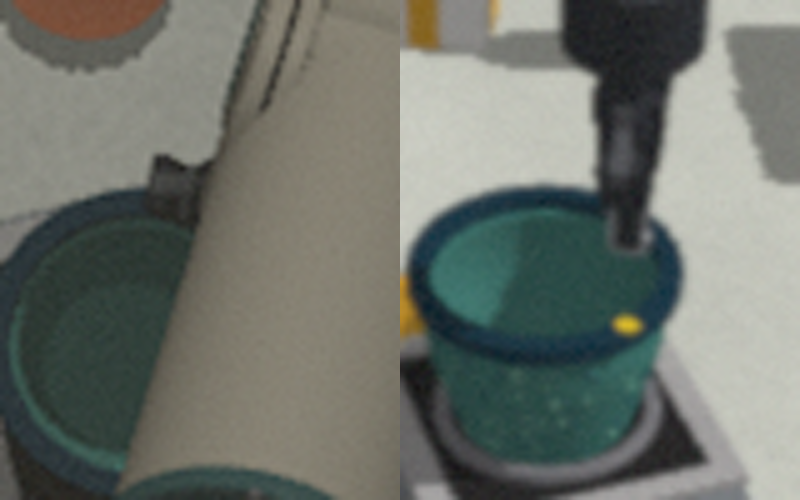

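Run:
```python
from h import *
p=ctrl.read_state()["eef_pos"]
for n in("top","side"): print(n,[proj(n,p+[0,0,h]).round(1) for h in (-17,0,20,73,150)])
```

```text
top [array([384.5, 217.2]), array([385.3, 216.1]), array([386.2, 214.7]), array([388.8, 210.8]), array([393. , 204.5])]
side [array([329.7, 239.3]), array([329.8, 234.4]), array([329.9, 228.6]), array([330.3, 212.7]), array([330.9, 188.1])]
```

Run:
```python
from h import *
p=np.array([148.5,632.1,195.])
v=[]
for n in("top","side"):
    u=proj(n,p); print(n,[proj(n,p+[0,0,h]).round(1) for h in (0,19,73)])
    I=cv2.imread(f"pics/{n}0.png"); x,y=u.astype(int); a,b=max(x-40,0),max(y-50,0)
    c=cv2.resize(I[b:b+100,a:a+80],(400,500),interpolation=cv2.INTER_CUBIC)
    cv2.circle(c,(int((u[0]-a)*5),int((u[1]-b)*5)),4,(0,0,255),1); v.append(c)
    # now
    I=ctrl.get_image(n)[:,:,::-1]; q=ctrl.read_state()["eef_pos"]; u=proj(n,q); x,y=u.astype(int); a,b=x-40,y-50
    c=cv2.resize(I[b:b+100,a:a+80],(400,500),interpolation=cv2.INTER_CUBIC)
    for h in (0,73): 
        w=proj(n,q+[0,0,h]); cv2.circle(c,(int((w[0]-a)*5),int((w[1]-b)*5)),4,(0,0,255),1)
    v.append(c)
cv2.imwrite("pics/cmp.png",cv2.resize(np.hstack(v),(800,250)))
```

```text
top [array([ 81.9, 395.2]), array([ 77.8, 396.8]), array([ 65.6, 401.5])]
side [array([200.4, 126.4]), array([199.7, 121.9]), array([197.6, 108.8])]
```

View pics/cmp.png

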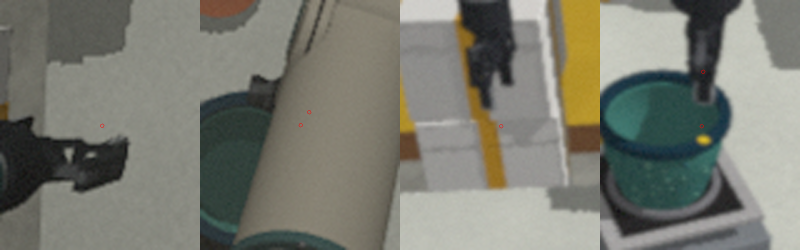

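Both views show the fingertips away from where the reported TCP projects: about 10 px too high in the side view now, and about (+5,+12) px in the top view at the start. I'll measure that offset in a spot where both cameras see the tips.

Run:
```python
from h import *
print("start tri",tri((86,404),(198,115)), "side base/top base check:", proj("side",[0,0,0]),proj("top",[0,0,0]))
show()
```

```text
start tri [146.73411223 588.855606   261.98095231] side base/top base check: [142.88171172 274.63927704] [340.79313931 430.25032136]
t 3.42 p [ 566.6 -125.3  211.5] rot [3.1414e+00 1.1000e-03 2.9108e+00] F [ 1.05 -0.18  0.13] q [-0.04  0.53  0.32  1.71 -0.2   0.94  1.7 ] w 0.1
```

>>> carry_out(
  deltas=[0, 0, 0, 0, 0, -0.045, 1, 0, 0, 0, 0, 0, -0.045, 1, 0, 0, 0, 0.023, 0.041, 0, 1, 0, 0, 0, 0.023, 0.041, 0, 1, 0, 0, 0, 0.023, 0.041, 0, 1, 0, 0, 0, 0.023, 0.041, 0, 1, 0, 0, 0, 0.023, 0.041, 0, 1, 0, 0, 0, 0, 0, 0, 1, 0, 0, 0, 0, 0, 0, 1],
)

```text
clock: 4.55
eef_pos: [501.5, 99.9, 301.2]
tool_rot: [-3.141, 0.001, 2.911]
force: [-0.5, -0.8, 0.1]
width: -0.2
gripper_force: 0.0
```

```bash
cat >> h.py <<'E'
def crops(name,W=50,H=62,dz=0):
    v=[]; q=ctrl.read_state()["eef_pos"]+[0,0,dz]
    for n in("top","side"):
        I=ctrl.get_image(n)[:,:,::-1].copy(); u=proj(n,q); a,b=int(u[0])-W,int(u[1])-H
        a=max(a,0); b=max(b,0); print(n,"origin",a,b,"scale",400/(2*W),"pred",u.round(1))
        c=cv2.resize(I[b:b+2*H,a:a+2*W],(400,int(800*H/W/2)),interpolation=cv2.INTER_CUBIC)
        for h in(0,73): w=(proj(n,q+[0,0,h])-[a,b])*200/W; cv2.circle(c,(int(w[0]),int(w[1])),5,(0,0,255),1)
        v.append(c)
    cv2.imwrite(name,np.hstack(v))
E
python3 -c "
from h import *
show(); crops('pics/c1.png')"
```

```text
t 4.55 p [501.5  99.9 301.2] rot [-3.1412e+00  8.0000e-04  2.9106e+00] F [-0.46 -0.76  0.07] q [-0.47  0.33  0.31  1.75 -0.11  1.08  1.21] w -0.2
top origin 243 178 scale 4.0 pred [293.3 240.3]
side origin 249 104 scale 4.0 pred [299.4 166.1]
```

View pics/c1.png

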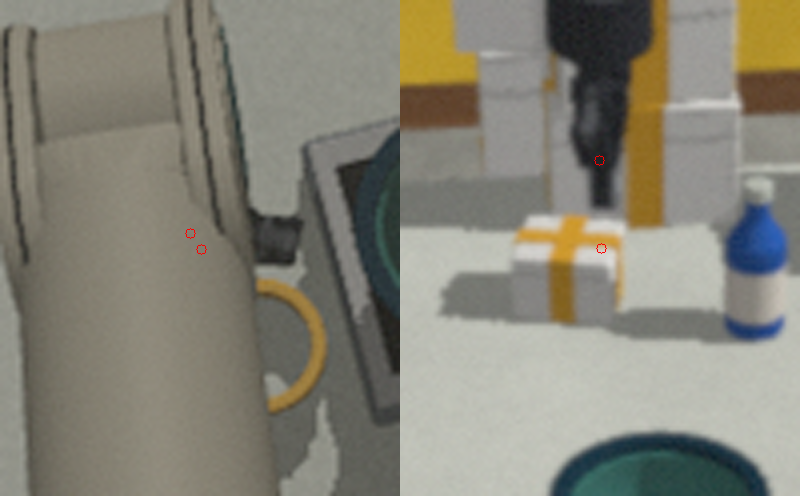

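The side view shows the tip at (299.5,156), 10 px above the prediction. The top view's gripper parts lie where predicted, so xy is right and the tips are about 30 mm higher than the reported z suggests. I'll find the contact height by touch: back over the dot, then down slowly.

>>> carry_out(
  deltas=[0, 0, 0, -0.0233, -0.0413, 0, 1, 0, 0, 0, -0.0233, -0.0413, 0, 1, 0, 0, 0, -0.0233, -0.0413, 0, 1, 0, 0, 0, -0.0233, -0.0413, 0, 1, 0, 0, 0, -0.0233, -0.0413, 0, 1, 0, 0, 0, 0, 0, 0.045, 1, 0, 0, 0, 0, 0, 0.04, 1, 0, 0, 0, 0, 0, 0, 1, 0, 0, 0, 0, 0, 0, 1],
)

```text
clock: 5.78
eef_pos: [568.3, -128.3, 217.3]
tool_rot: [-3.141, 0.002, 2.91]
force: [0.6, 0.1, 0.1]
width: 0.0
gripper_force: 0.0
```

```bash
python3 -c "
from h import *
show([567.6,-128,210])"
```

```text
t 5.78 p [ 568.3 -128.3  217.3] rot [-3.1412e+00  2.2000e-03  2.9096e+00] F [0.56 0.12 0.05] q [-0.04  0.52  0.33  1.69 -0.2   0.95  1.71] w 0.0
[567.6, -128, 210] -> tool delta mm [0.8 0.1 7.3]
```

>>> carry_out(
  deltas=[0, 0, 0, 0, 0, 0.008, 1, 0, 0, 0, 0, 0, 0.006, 1, 0, 0, 0, 0, 0, 0.004, 1, 0, 0, 0, 0, 0, 0.003, 1, 0, 0, 0, 0, 0, 0, 1, 0, 0, 0, 0, 0, 0, 1],
)

```text
clock: 6.52
eef_pos: [567.5, -127.1, 195.0]
tool_rot: [3.142, 0.0, 2.911]
force: [0.2, -0.5, 0.8]
width: 0.3
gripper_force: 0.0
```

>>> carry_out(
  deltas=[0, 0, 0, 0, 0, 0.002, 1, 0, 0, 0, 0, 0, 0.002, 1, 0, 0, 0, 0, 0, 0, 1],
)

```text
clock: 6.9
eef_pos: [567.3, -127.0, 190.7]
tool_rot: [-3.142, -0.0, 2.911]
force: [-0.3, 0.3, -0.3]
width: -0.0
gripper_force: 0.0
```

```bash
python3 -c "
from h import *
show(); crops('pics/c2.png',40,50)"
```

```text
t 6.90 p [ 567.3 -127.   190.7] rot [-3.1416e+00 -5.0000e-04  2.9108e+00] F [-0.28  0.27 -0.31] q [-0.04  0.55  0.32  1.73 -0.22  0.9   1.72] w -0.0
top origin 344 167 scale 5.0 pred [385.  217.3]
side origin 289 190 scale 5.0 pred [329.9 240.8]
```

View pics/c2.png

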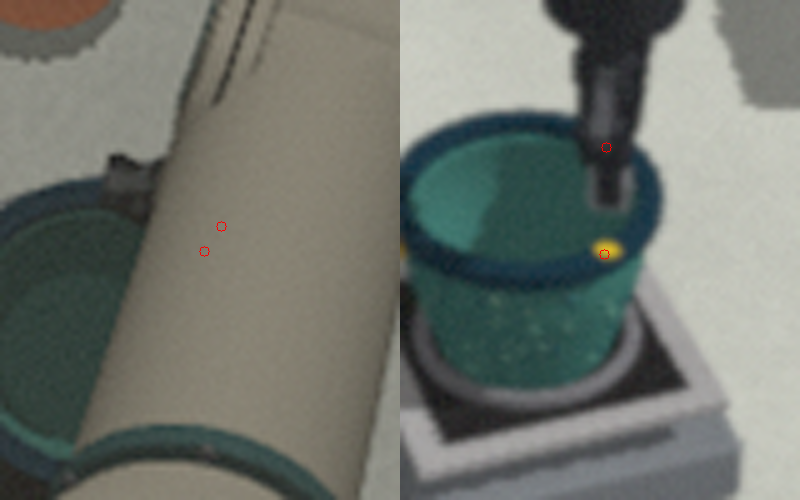

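Tip is at (411,231.6) in the side crop's terms, i.e. image (331,231.6), with the dot at (330,240): still about 8 px above, and no force. I keep going down.

>>> carry_out(
  deltas=[0, 0, 0, 0, 0, 0.005, 1, 0, 0, 0, 0, 0, 0.005, 1, 0, 0, 0, 0, 0, 0.003, 1, 0, 0, 0, 0, 0, 0, 1],
)

```text
clock: 7.5
eef_pos: [567.2, -127.0, 177.5]
tool_rot: [-3.142, -0.001, 2.911]
force: [-0.2, 0.1, 0.8]
width: 0.0
gripper_force: 0.0
```

>>> carry_out(
  deltas=[0, 0, 0, 0, 0, 0.002, 1, 0, 0, 0, 0, 0, 0.002, 1, 0, 0, 0, 0, 0, 0, 1],
)

```text
clock: 7.88
eef_pos: [567.3, -127.1, 173.7]
tool_rot: [-3.142, -0.0, 2.911]
force: [0.5, -0.1, 0.3]
width: -0.2
gripper_force: 0.0
```

>>> carry_out(
  deltas=[0, 0, 0, 0, 0, 0.002, 1, 0, 0, 0, 0, 0, 0.002, 1, 0, 0, 0, 0, 0, 0, 1],
)

```text
clock: 8.25
eef_pos: [567.3, -127.0, 169.6]
tool_rot: [3.142, -0.001, 2.911]
force: [-0.5, -0.2, 0.6]
width: 0.3
gripper_force: 0.0
```

Run:
```python
from h import *
I=ctrl.get_image("side")
print(proj("side",ctrl.read_state()["eef_pos"]))
for y in range(222,250): print(y,[tuple(int(k) for k in I[y,x]) for x in (326,329,331,333,336)])
```

```text
[329.79934291 246.640172  ]
222 [(63, 63, 67), (81, 82, 86), (61, 63, 67), (48, 48, 52), (32, 46, 55)]
223 [(48, 50, 52), (73, 74, 77), (57, 60, 61), (41, 44, 49), (29, 49, 59)]
224 [(43, 44, 47), (63, 65, 67), (44, 46, 48), (40, 43, 45), (30, 46, 57)]
225 [(39, 39, 44), (53, 53, 56), (36, 37, 42), (42, 44, 45), (29, 46, 55)]
226 [(38, 39, 40), (41, 41, 45), (36, 36, 39), (39, 41, 43), (25, 42, 53)]
227 [(32, 36, 37), (26, 34, 34), (32, 36, 36), (37, 41, 43), (33, 54, 59)]
228 [(34, 39, 40), (33, 34, 36), (31, 36, 36), (38, 40, 43), (33, 56, 59)]
229 [(47, 56, 56), (32, 35, 38), (30, 28, 35), (44, 45, 48), (39, 61, 64)]
230 [(61, 78, 74), (34, 35, 38), (35, 34, 39), (69, 69, 72), (43, 66, 69)]
231 [(69, 84, 82), (38, 39, 44), (37, 37, 43), (87, 88, 88), (39, 62, 68)]
232 [(66, 82, 80), (40, 43, 43), (34, 35, 35), (90, 95, 94), (39, 61, 70)]
233 [(67, 86, 83), (37, 36, 40), (38, 42, 41), (90, 92, 93), (37, 59, 70)]
234 [(63, 82, 82), (37, 38, 43), (38, 37, 38), (88, 90, 93), (35, 59, 73)]
235 [(69, 85, 83), (42, 42, 47), (40, 42, 44), (84, 86, 88), (35, 57, 72)]
236 [(67, 84, 81), (47
[... 377 characters left out ...]
, 66), (117, 110, 61), (135, 123, 55), (67, 73, 67), (56, 95, 94)]
242 [(23, 54, 65), (55, 69, 70), (66, 74, 63), (35, 63, 70), (70, 109, 104)]
243 [(19, 52, 64), (23, 53, 64), (30, 58, 67), (43, 83, 81), (78, 114, 110)]
244 [(22, 50, 62), (29, 56, 65), (41, 77, 79), (58, 104, 98), (96, 124, 118)]
245 [(20, 45, 57), (40, 77, 77), (57, 101, 97), (56, 105, 99), (106, 130, 124)]
246 [(33, 59, 63), (55, 98, 91), (56, 106, 99), (60, 108, 102), (116, 135, 131)]
247 [(45, 78, 76), (52, 102, 94), (60, 106, 99), (56, 105, 96), (135, 143, 141)]
248 [(47, 88, 82), (61, 104, 98), (57, 102, 97), (55, 100, 95), (136, 140, 138)]
249 [(50, 95, 89), (53, 97, 92), (62, 106, 99), (53, 97, 91), (113, 117, 116)]
```

>>> carry_out(
  deltas=[0, 0, 0, 0, 0, 0.002, 1, 0, 0, 0, 0, 0, 0.002, 1, 0, 0, 0, 0, 0, 0, 1, 0, 0, 0, 0, 0, 0, 1],
)

```text
clock: 8.8
eef_pos: [567.4, -127.1, 165.9]
tool_rot: [3.142, -0.0, 2.911]
force: [0.3, -0.6, -0.9]
width: 0.2
gripper_force: 0.0
```

>>> carry_out(
  deltas=[0, 0, 0, 0, 0, 0.002, 1, 0, 0, 0, 0, 0, 0.002, 1, 0, 0, 0, 0, 0, 0, 1, 0, 0, 0, 0, 0, 0, 1],
)

```text
clock: 9.3
eef_pos: [567.4, -127.1, 161.9]
tool_rot: [3.142, -0.0, 2.911]
force: [-0.7, 0.4, -0.5]
width: -0.1
gripper_force: 0.0
```

Run:
```python
from h import *
I=ctrl.get_image("side"); show()
c=cv2.resize(I[195:275,280:350],(700,800),interpolation=cv2.INTER_CUBIC)[200:800]
u=((proj("side",[567.4,-127,195])-[280,195])*10-[0,200]).astype(int); cv2.circle(c,tuple(u),5,(255,0,0),1)
cv2.imwrite("pics/c3.png",c[:,:,::-1])
```

```text
t 9.35 p [ 567.5 -127.1  161.9] rot [-3.1416e+00  1.0000e-04  2.9107e+00] F [ 0.2  -0.44 -0.06] q [-0.03  0.59  0.31  1.76 -0.23  0.83  1.73] w -0.2
```

View pics/c3.png

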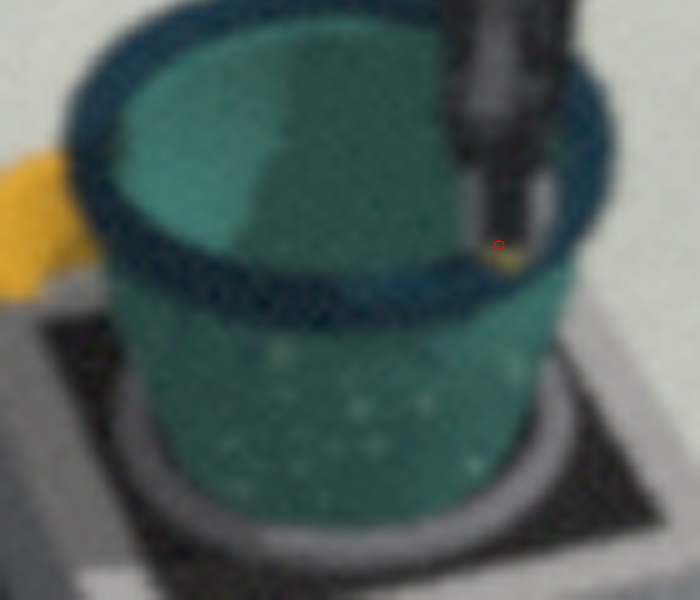

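The tip's lower edge now sits at image row 239.5, at the dot, still without force. I continue in small steps.

>>> carry_out(
  deltas=[0, 0, 0, 0, 0, 0.002, 1, 0, 0, 0, 0, 0, 0.001, 1, 0, 0, 0, 0, 0, 0, 1, 0, 0, 0, 0, 0, 0, 1],
)

```text
clock: 9.85
eef_pos: [567.7, -127.2, 159.1]
tool_rot: [3.142, 0.001, 2.911]
force: [0.2, -0.8, 2.9]
width: -0.0
gripper_force: 1.1
```

>>> carry_out(
  deltas=[0, 0, 0, 0, 0, 0.002, 1, 0, 0, 0, 0, 0, 0.001, 1, 0, 0, 0, 0, 0, 0, 1, 0, 0, 0, 0, 0, 0, 1],
)

```text
clock: 10.35
eef_pos: [567.7, -127.2, 156.3]
tool_rot: [3.142, 0.001, 2.911]
force: [-0.4, 0.7, 5.1]
width: -0.1
gripper_force: 2.8
```

Contact at reported z ≈ 161, and it now presses about 5 N. The z reading is offset but consistent. Next, the circle rows.

```bash
cat >> h.py <<'E'
def arc(a0,a1,n,C=(527.5,-67.5),r=73,dz=0):
    s=ctrl.read_state(); R=Ro.from_euler("xyz",s["tool_rot"]).as_matrix(); yaw=2.911
    R=Ro.from_euler("xyz",[np.pi,0,yaw]).as_matrix()
    p=s["eef_pos"].copy(); z=p[2]; acc=p.copy()
    A=np.radians(-56.5+np.linspace(a0,a1,n+1)[1:])
    for a in A:
        T=np.array([C[0]+r*np.cos(a),C[1]+r*np.sin(a),z+dz]); d=(R.T@(T-acc)/1000).round(4); acc=acc+R@d*1000; print("0,0,0,%g,%g,%g,1,"%tuple(d),end=" ")
    print()
def polar(C=(527.5,-67.5)):
    s=ctrl.read_state(); d=s["eef_pos"][:2]-C; print("r %.1f ang %.1f z %.1f"%(np.hypot(*d),(np.degrees(np.arctan2(d[1],d[0]))+56.5)%360,s["eef_pos"][2]),s["force"].round(1))
E
python3 -c "
from h import *
polar(); arc(0,55,11)"
```

```text
r 72.0 ang 0.5 z 156.3 [-0.4  0.7  5.1]
0,0,0,-0.0045,0.0037,0,1, 0,0,0,-0.0037,0.0051,0,1, 0,0,0,-0.0033,0.0055,0,1, 0,0,0,-0.0027,0.0058,0,1, 0,0,0,-0.0023,0.0059,0,1, 0,0,0,-0.0017,0.0061,0,1, 0,0,0,-0.0012,0.0063,0,1, 0,0,0,-0.0007,0.0063,0,1, 0,0,0,-0,0.0064,0,1, 0,0,0,0.0004,0.0063,0,1, 0,0,0,0.001,0.0063,0,1,
```

>>> carry_out(
  deltas=[0, 0, 0, -0.0045, 0.0037, 0, 1, 0, 0, 0, -0.0037, 0.0051, 0, 1, 0, 0, 0, -0.0033, 0.0055, 0, 1, 0, 0, 0, -0.0027, 0.0058, 0, 1, 0, 0, 0, -0.0023, 0.0059, 0, 1, 0, 0, 0, -0.0017, 0.0061, 0, 1, 0, 0, 0, -0.0012, 0.0063, 0, 1, 0, 0, 0, -0.0007, 0.0063, 0, 1, 0, 0, 0, 0, 0.0064, 0, 1, 0, 0, 0, 0.0004, 0.0063, 0, 1, 0, 0, 0, 0.001, 0.0063, 0, 1],
)

```text
clock: 11.72
eef_pos: [600.5, -71.6, 156.4]
tool_rot: [-3.139, 0.002, 2.909]
force: [-0.1, -4.1, 5.0]
width: 0.2
gripper_force: 2.7
```

```bash
python3 -c "
from h import *
polar(); show()
I=ctrl.get_image('side'); print(dot('side',I,(315,225,350,260)))
polar(); arc(55,110,11)"
```

```text
r 73.1 ang 53.3 z 156.4 [-0.1 -4.1  5. ]
t 11.72 p [600.5 -71.6 156.4] rot [-3.1390e+00  1.7000e-03  2.9094e+00] F [-0.14 -4.1   4.95] q [-0.12  0.63  0.31  1.7  -0.24  0.85  1.63] w 0.2
((330.0, 240.66666666666666), 18.0)
r 73.2 ang 54.3 z 156.3 [-0.6 -2.4  4.9]
0,0,0,0.0019,0.007,0,1, 0,0,0,0.0021,0.006,0,1, 0,0,0,0.0026,0.0058,0,1, 0,0,0,0.0031,0.0056,0,1, 0,0,0,0.0036,0.0052,0,1, 0,0,0,0.004,0.005,0,1, 0,0,0,0.0045,0.0045,0,1, 0,0,0,0.0048,0.0042,0,1, 0,0,0,0.0051,0.0037,0,1, 0,0,0,0.0055,0.0033,0,1, 0,0,0,0.0057,0.0028,0,1,
```

Dot unmoved apart from the sink (330,240.7). Continue.

>>> carry_out(
  deltas=[0, 0, 0, 0.0019, 0.0068, 0, 1, 0, 0, 0, 0.0021, 0.006, 0, 1, 0, 0, 0, 0.0026, 0.0058, 0, 1, 0, 0, 0, 0.0031, 0.0056, 0, 1, 0, 0, 0, 0.0036, 0.0052, 0, 1, 0, 0, 0, 0.004, 0.005, 0, 1, 0, 0, 0, 0.0045, 0.0045, 0, 1, 0, 0, 0, 0.0048, 0.0042, 0, 1, 0, 0, 0, 0.0051, 0.0037, 0, 1, 0, 0, 0, 0.0055, 0.0033, 0, 1, 0, 0, 0, 0.0057, 0.0028, 0, 1],
)

```text
clock: 13.15
eef_pos: [572.3, -9.1, 156.7]
tool_rot: [-3.141, 0.004, 2.91]
force: [2.3, -2.1, 4.4]
width: -0.0
gripper_force: 2.5
```

```bash
python3 -c "
from h import *
polar(); show()
I=ctrl.get_image('side'); print(dot('side',I,(315,225,350,260)))
polar(); arc(110,170,12)
cv2.imwrite('pics/mid.png',ctrl.get_image('top')[185:285,310:410,::-1])"
```

```text
r 73.6 ang 109.0 z 156.7 [ 2.3 -2.1  4.4]
t 13.15 p [572.3  -9.1 156.7] rot [-3.1411  0.0043  2.9101] F [ 2.27 -2.11  4.4 ] q [-0.24  0.58  0.32  1.79 -0.24  0.8   1.54] w -0.0
((330.0, 240.66666666666666), 18.0)
r 73.7 ang 109.9 z 156.6 [ 1.4 -1.9  4.7]
0,0,0,0.0064,0.0017,0,1, 0,0,0,0.0061,0.0017,0,1, 0,0,0,0.0062,0.0012,0,1, 0,0,0,0.0064,0.0007,0,1, 0,0,0,0.0063,0,0,1, 0,0,0,0.0064,-0.0004,-0,1, 0,0,0,0.0063,-0.001,-0,1, 0,0,0,0.0062,-0.0016,-0,1, 0,0,0,0.006,-0.0021,-0,1, 0,0,0,0.0058,-0.0026,-0,1, 0,0,0,0.0055,-0.0031,-0,1, 0,0,0,0.0053,-0.0036,-0,1,
```

>>> carry_out(
  deltas=[0, 0, 0, 0.0062, 0.0017, 0, 1, 0, 0, 0, 0.0061, 0.0017, 0, 1, 0, 0, 0, 0.0062, 0.0012, 0, 1, 0, 0, 0, 0.0064, 0.0007, 0, 1, 0, 0, 0, 0.0063, 0, 0, 1, 0, 0, 0, 0.0064, -0.0004, 0, 1, 0, 0, 0, 0.0063, -0.001, 0, 1, 0, 0, 0, 0.0062, -0.0016, 0, 1, 0, 0, 0, 0.006, -0.0021, 0, 1, 0, 0, 0, 0.0058, -0.0026, 0, 1, 0, 0, 0, 0.0055, -0.0031, 0, 1, 0, 0, 0, 0.0053, -0.0036, 0, 1],
)

```text
clock: 14.75
eef_pos: [499.5, 0.6, 156.5]
tool_rot: [3.14, 0.004, 2.911]
force: [3.6, 0.9, 5.1]
width: 0.2
gripper_force: 2.6
```

```bash
python3 -c "
from h import *
polar(); show()
I=ctrl.get_image('side'); print(dot('side',I,(315,225,350,260)))
polar(); arc(170,230,12)
T=ctrl.get_image('top')
v=[cv2.resize(i,(400,400),interpolation=cv2.INTER_CUBIC) for i in (T[185:285,310:410],I[190:270,275:355])]
cv2.imwrite('pics/mid2.png',np.hstack(v)[:,:,::-1])
print(proj('side',ctrl.read_state()['eef_pos']+[0,0,34]))"
```

```text
r 73.6 ang 168.9 z 156.5 [3.6 0.9 5.1]
t 14.75 p [499.5   0.6 156.5] rot [3.1398 0.0037 2.9114] F [3.63 0.85 5.1 ] q [-0.28  0.49  0.32  1.98 -0.23  0.7   1.52] w 0.2
((330.0, 240.66666666666666), 18.0)
r 73.7 ang 169.7 z 156.5 [2.6 0.4 5.1]
0,0,0,0.0048,-0.0048,-0,1, 0,0,0,0.0046,-0.0044,-0,1, 0,0,0,0.0041,-0.0048,-0,1, 0,0,0,0.0038,-0.0052,-0,1, 0,0,0,0.0032,-0.0055,-0,1, 0,0,0,0.0028,-0.0057,-0,1, 0,0,0,0.0023,-0.006,-0,1, 0,0,0,0.0017,-0.0061,-0,1, 0,0,0,0.0012,-0.0063,-0,1, 0,0,0,0.0006,-0.0063,-0,1, 0,0,0,0.0001,-0.0064,-0,1, 0,0,0,-0.0005,-0.0063,-0,1, 
[301.62003572 215.64361685]
```

View pics/mid2.png

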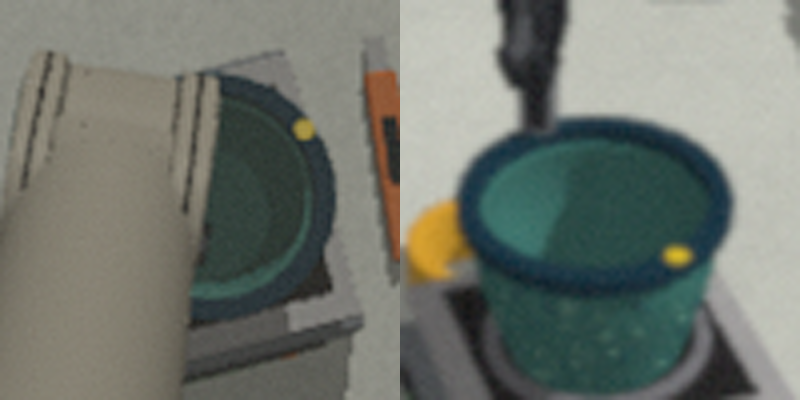

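The tip stands on the back rim at side pixel (302.6,216.4), predicted (301.6,215.6). The pot and dot are undisturbed. Continue.

>>> carry_out(
  deltas=[0, 0, 0, 0.0048, -0.0046, 0, 1, 0, 0, 0, 0.0046, -0.0044, 0, 1, 0, 0, 0, 0.0041, -0.0048, 0, 1, 0, 0, 0, 0.0038, -0.0052, 0, 1, 0, 0, 0, 0.0032, -0.0055, 0, 1, 0, 0, 0, 0.0028, -0.0057, 0, 1, 0, 0, 0, 0.0023, -0.006, 0, 1, 0, 0, 0, 0.0017, -0.0061, 0, 1, 0, 0, 0, 0.0012, -0.0063, 0, 1, 0, 0, 0, 0.0006, -0.0063, 0, 1, 0, 0, 0, 0.0001, -0.0064, 0, 1, 0, 0, 0, -0.0005, -0.0063, 0, 1],
)

```text
clock: 16.35
eef_pos: [454.3, -57.7, 156.0]
tool_rot: [3.139, -0.001, 2.912]
force: [1.1, 3.5, 5.5]
width: 0.1
gripper_force: 2.9
```

```bash
python3 -c "
from h import *
polar(); show()
I=ctrl.get_image('side'); print(dot('side',I,(315,225,350,260)))
polar(); arc(230,290,12)"
```

```text
r 73.8 ang 228.8 z 156.0 [1.1 3.5 5.5]
t 16.35 p [454.3 -57.7 156. ] rot [ 3.1393e+00 -6.0000e-04  2.9121e+00] F [1.05 3.48 5.49] q [-0.16  0.44  0.32  2.08 -0.23  0.65  1.65] w 0.1
((330.0, 240.66666666666666), 18.0)
r 73.8 ang 229.6 z 156.1 [1.3 2.3 5.6]
0,0,0,-0.0019,-0.0067,-0,1, 0,0,0,-0.0016,-0.0061,-0,1, 0,0,0,-0.0021,-0.0061,-0,1, 0,0,0,-0.0026,-0.0058,-0,1, 0,0,0,-0.0031,-0.0055,-0,1, 0,0,0,-0.0036,-0.0053,-0,1, 0,0,0,-0.004,-0.0049,-0,1, 0,0,0,-0.0044,-0.0046,-0,1, 0,0,0,-0.0048,-0.0041,-0,1, 0,0,0,-0.0052,-0.0038,-0,1, 0,0,0,-0.0055,-0.0032,-0,1, 0,0,0,-0.0057,-0.0028,-0,1,
```

>>> carry_out(
  deltas=[0, 0, 0, -0.0019, -0.0065, 0, 1, 0, 0, 0, -0.0016, -0.0061, 0, 1, 0, 0, 0, -0.0021, -0.0061, 0, 1, 0, 0, 0, -0.0026, -0.0058, 0, 1, 0, 0, 0, -0.0031, -0.0055, 0, 1, 0, 0, 0, -0.0036, -0.0053, 0, 1, 0, 0, 0, -0.004, -0.0049, 0, 1, 0, 0, 0, -0.0044, -0.0046, 0, 1, 0, 0, 0, -0.0048, -0.0041, 0, 1, 0, 0, 0, -0.0052, -0.0038, 0, 1, 0, 0, 0, -0.0055, -0.0032, 0, 1, 0, 0, 0, -0.0057, -0.0028, 0, 1],
)

```text
clock: 17.9
eef_pos: [481.8, -124.9, 155.4]
tool_rot: [3.14, -0.006, 2.912]
force: [-2.9, 2.9, 5.7]
width: 0.2
gripper_force: 3.2
```

```bash
python3 -c "
from h import *
polar(); show()
I=ctrl.get_image('side'); print(dot('side',I,(315,225,350,260)))
polar(); arc(290,362,12)"
```

```text
r 73.3 ang 288.0 z 155.4 [-2.9  2.9  5.7]
t 17.90 p [ 481.8 -124.9  155.4] rot [ 3.1395 -0.0056  2.9115] F [-2.93  2.93  5.66] q [-0.02  0.49  0.31  1.98 -0.23  0.71  1.78] w 0.2
((330.0, 241.0), 19.0)
r 73.4 ang 288.9 z 155.5 [-2.4  2.6  6.5]
0,0,0,-0.0086,-0.0028,-0,1, 0,0,0,-0.0074,-0.0019,-0,1, 0,0,0,-0.0076,-0.0011,-0,1, 0,0,0,-0.0076,-0.0003,-0,1, 0,0,0,-0.0077,0.0005,0,1, 0,0,0,-0.0075,0.0012,0,1, 0,0,0,-0.0074,0.0021,0,1, 0,0,0,-0.0071,0.0028,0,1, 0,0,0,-0.0067,0.0036,0,1, 0,0,0,-0.0064,0.0042,0,1, 0,0,0,-0.0059,0.0049,0,1, 0,0,0,-0.0053,0.0055,0,1,
```

>>> carry_out(
  deltas=[0, 0, 0, -0.0083, -0.0028, 0, 1, 0, 0, 0, -0.0074, -0.0019, 0, 1, 0, 0, 0, -0.0076, -0.0011, 0, 1, 0, 0, 0, -0.0076, -0.0003, 0, 1, 0, 0, 0, -0.0077, 0.0005, 0, 1, 0, 0, 0, -0.0075, 0.0012, 0, 1, 0, 0, 0, -0.0074, 0.0021, 0, 1, 0, 0, 0, -0.0071, 0.0028, 0, 1, 0, 0, 0, -0.0067, 0.0036, 0, 1, 0, 0, 0, -0.0064, 0.0042, 0, 1, 0, 0, 0, -0.0059, 0.0049, 0, 1, 0, 0, 0, -0.0053, 0.0055, 0, 1],
)

```text
clock: 19.45
eef_pos: [569.1, -129.0, 155.7]
tool_rot: [-3.14, -0.004, 2.91]
force: [-2.8, -3.0, 6.2]
width: -0.1
gripper_force: 3.1
```

>>> carry_out(
  deltas=[0, 0, 0, 0, 0, 0, 1, 0, 0, 0, 0, 0, 0, 1],
)

```text
clock: 19.7
eef_pos: [570.2, -128.2, 155.9]
tool_rot: [-3.141, -0.001, 2.91]
force: [-1.8, -0.8, 6.5]
width: 0.1
gripper_force: 3.0
```

```bash
python3 -c "
from h import *
polar(); show()"
```

```text
r 74.3 ang 1.6 z 155.9 [-1.8 -0.8  6.5]
t 19.70 p [ 570.2 -128.2  155.9] rot [-3.1412e+00 -1.5000e-03  2.9105e+00] F [-1.84 -0.77  6.52] q [-0.03  0.6   0.31  1.75 -0.24  0.83  1.74] w 0.1
```

Back at the dot. Lift away, then check the pot.

>>> carry_out(
  deltas=[0, 0, 0, 0, 0, -0.005, 1, 0, 0, 0, 0, 0, -0.01, 1, 0, 0, 0, 0, 0, -0.03, 1, 0, 0, 0, 0, 0, -0.04, 1, 0, 0, 0, 0, 0, -0.04, 1, 0, 0, 0, 0.023, 0.041, 0, 1, 0, 0, 0, 0.023, 0.041, 0, 1, 0, 0, 0, 0.023, 0.041, 0, 1, 0, 0, 0, 0.023, 0.041, 0, 1, 0, 0, 0, 0.023, 0.041, 0, 1, 0, 0, 0, 0, 0, 0, 1, 0, 0, 0, 0, 0, 0, 1],
)

```text
clock: 21.2
eef_pos: [506.0, 97.3, 281.1]
tool_rot: [-3.141, 0.0, 2.911]
force: [-0.5, -0.1, 0.1]
width: 0.0
gripper_force: 0.0
```

```bash
python3 -c "
from h import *
show()
I=ctrl.get_image('side'); print(dot('side',I,(322,225,345,260)))
T=ctrl.get_image('top'); print(dot('top',T,(378,207,398,227)))
old=cv2.imread('pics/side0.png')[:,:,::-1]
d=cv2.absdiff(I,old).max(2)>45
print('changed px in lower scene',d[190:,180:].sum(), np.argwhere(d[190:,180:])[:5])
print(ctrl.finish_job())"
```

```text
t 21.20 p [506.   97.3 281.1] rot [-3.1410e+00  2.0000e-04  2.9108e+00] F [-0.49 -0.05  0.14] q [-0.48  0.35  0.33  1.78 -0.13  1.03  1.24] w 0.0
((330.11764705882354, 239.58823529411765), 17.0)
((385.90909090909093, 216.9090909090909), 22.0)
changed px in lower scene 131 [[41  0]
 [42  0]
 [42  1]
 [42  2]
 [43  0]]
the job is handed in; nothing more can be done
None
```

The fingertips touched the rim at the dot and went once round counter-clockwise, back to the dot, at about 5 to 6 N. The hand is clear, the dot shows in both views where it started, and the job is handed in at 21 s. The z reading was about 34 mm low, so I set the height by touch. I did not check the bystanders one by one, though a before/after side picture showed few changed pixels.

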